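# Turn the leaf of the bakery recipe stand

## Task

Turn the page of the recipe stand: push the top leaf, the one with the blue tab, up and over the spine with the fingertips and press it down until it lies flat on the other side. Do it gently, without pinching the leaf or slamming it, leave the orange-tabbed leaf lying where it is, and do not disturb the things around the stand.

Things in the scene. Friction and masses are not known exactly. Their poses are not given: they have to be found in the camera images.
- stand: Grey stand fixed to the steel table, 220 mm along its spine (own x) by 280 mm across (own y), spine in the middle. Origin: centre of its underside, at table height. The fixed stack is 36 mm high on the -y wing, 41 mm on the +y wing. Both leaves hinge on the spine, a rod along x, radius 4 mm, 46 mm above the origin; dark brackets 58 mm high, 30 mm wide hold it 113 mm either side of the origin.
- leaf (a joint): Angle of the top leaf (rad): 0 flat on the -y wing, 1.57 upright, 3.14 (end stop) flat on the +y wing; starts slightly raised. Rigid white plate 4 mm thick, 200 mm along the spine, 10 to 150 mm from the hinge axis, about 0.11 kg; its mid-plane holds the axis, so flat it lies 46 mm above the table. Stiff hinge (0.18 N m friction): it stays where it is left; 2 to 3 N at the tab turns it.
- leaf_tab (a point): Middle of the top leaf's blue tab, a tongue 50 mm along the spine, 4 mm thick, 140 to 185 mm from the hinge axis: it overhangs the leaf by 35 mm and the stand by 45 mm, nothing under it but the table. This point is at mid-thickness, 170 mm from the axis, 20 mm from the spine's middle towards the stand's -x end. Its frame turns with the leaf: x along the spine, -y towards the free edge.
- under_leaf (a joint): Angle (rad) of the second leaf, the one with the orange tab, about the same spine: 0 as it lies flat on the -y wing, where it stays. Same size, hinge and stiffness as the top leaf, but its mid-plane lies 6 mm lower (40 mm above the table).
- under_leaf_tab (a point): Middle of the orange tab of the second leaf (same size as the blue tab), 170 mm from the hinge axis and 70 mm from the spine's middle towards the stand's +x end.
- shaker: Loose amber glass jar with a black cap, 56 mm across, 100 mm high, standing beyond a far corner of the stand; origin at the centre of its underside.
- cup: Loose aluminium cup, 72 mm across the rim, 85 mm high, standing beyond the other far corner; origin at the centre of its underside.
- bag_clip: Loose blue plastic bag clip lying on the table to the +y side of the stand, about 114 by 27 by 14 mm, its long side along its x; origin at its underside, on its thicker bar.

How it is judged:
By the outcome, as a careful person would: the job done as asked, in the order asked, and still so for the second after the job is handed in, with the robot touching nothing.
It also fails if it takes over 48 s, if anything falls off the work surface, if the arm or the gripper's body presses on something with over 40 N, if the wrist force passes 120 N, or if a joint passes its speed limit or range.

## Robot

A 6-joint arm with a two-finger parallel gripper is mounted at the origin on the work surface. World frame = base frame: x ahead of the robot, y to its left, z up, the work surface at z = 0. Lengths are in mm, angles in degrees, forces in N, time in s.
With the tool pointing down it reaches from about 350 to 850 mm from the base axis. Payload 8.1 kg.
Tool frame: the origin (TCP) lies at the very end of the fingers, on their centre line; the grasp point (between the pads) lies 19 mm behind it (ctrl.grip_depth is the distance from the TCP to the grasp point, in mm); y points along the fingers, z is the direction in which the jaws open and shut, and the axes are right-handed (so a half turn about y gives the same grasp; the last joint's range is limited). The gripper opens to 85 mm and grips with 20 to 120 N. Pads are 22 mm wide; open, the fingers measure 114 mm over their backs; the gripper's body (76 mm by 85 mm) begins 54 mm behind the grasp point. The pads swing forward as they close: fully open they stand 13 mm farther back than shut.
Start: joints at [-68.377, 7.471, 85.268, -0, 87.261, -4.893], TCP at [267.893, -536.878, 200.392] pointing down, gripper open.
Joint ranges: [-169.43, 169.43], [-51.17, 129.36], [1.28, 143.12], [-76.62, 256.62], [0, 156.53], [-152.29, 152.29]. Speed limits (degrees/s): [136.94, 136.94, 159.86, 180, 180, 180].

## Interface

Orientations are given as [roll, pitch, yaw] about the fixed x, y, z axes, in that order (R = Rz(yaw) Ry(pitch) Rx(roll)).
In Python, from workcell import ctrl gives the robot as it stands.
- The arm moves only by the tool arm_command, never from a script. Its argument "increments" is one flat list of numbers, 5 for each row, row after row: the shift along the tool's x, y, z as a fraction of full scale, then the turn about the tool's y as a fraction of full scale, then the closure, from -1 (fully open) to 1 (shut), so that 0 is half open. In form: [x, y, z, roll, gripper, x, y, z, roll, gripper, ...]. A call has 1 to 5 rows; each row shifts and turns the pose as measured when the row begins, along the tool's axes as they then stand; what a row does not reach is not made up. Full scale, the value 1, is 0.02 m for a shift and 5 degrees for a turn. A row lasts 1/12 s, in which the tool goes at most 41.7 mm and 7.16 degrees, less where a joint would pass 70% of its speed; a pose out of reach is approached as far as the arm can. A call with a number of a shift or a turn outside -1 to 1 is refused whole. A call with a gripper value outside its range is refused whole. The fingers move at their own pace and stop on an object; the grip force is fixed at half the most. Time passes only in rows, so rows that do not move let the fingers close. It gives the time, the measured TCP pose, the force and the opening at its end, in the units of the state.
- ctrl.get_obs(): the state, without advancing time (a new reading comes with each control period).
- ctrl.read_camera(name): name is "side" or "top"; returns a dict with "color" (420x560x3 uint8, blue, green, red), "range_z" (420x560 float32, mm along the optical axis (not along the pixel's ray), 0 where there is no reading), "fx", "fy", "cx", "cy" (pixels), "R" (3x3) and "t" (3): a world point X has camera coordinates R X + t. Camera axes: x right, y down, z forward; pixel columns grow to the right and rows downward; lengths in mm; the calibration is good to about 2 mm. A picture is of the moment at which its call begins.
- ctrl.job_done(): hands the job in, once; it reports no verdict.
The state is a dict: "time": time; "joints": joint angles; "dq": joint speeds; "joint_efforts": joint torques, N m; "eef_pos": TCP position; "ee_rot": TCP orientation; "force": force on the tool from outside, world axes, zero at the start; "torque": the same for the moment, N m; "gripper_width": opening from 0.0 (shut) to 1.0 (fully open).
Only numpy, scipy, OpenCV 4.12 (cv2) and the standard library are available. Lean on these libraries where they do the work, as an engineer would, in place of code of your own. Each camera call takes 0.05 s, during which the arm holds its last target. There are 200 camera calls.

## Working session

There is one attempt and no reset: what is moved stays moved. The work goes in short steps, Python scripts to look and compute and a tool call to move; the robot and the scene stay as the last step left them, time stands still between calls to the robot, and variables do not carry over. Pictures are saved under pics/ and viewed, about 8 in all and at most 12, crops included, and the job is handed in when it is done.

Besides the shell and the picture viewer there is one more tool, called after "Emit:" in YAML: its name, and indented under it one key for each argument. arm_command: Moves the arm, as the interface text tells. Its arguments: {"type":"object","properties":{"increments":{"type":"array"}},"required":["increments"]}

```bash
mkdir -p pics; ls; python3 - <<'E'
from workcell import ctrl
import cv2,numpy as np,pickle
print(ctrl.get_obs())
d={}
for n in("top","side"):
    c=ctrl.read_camera(n);d[n]=c
    print(n,c["fx"],c["cx"],c["cy"],np.round(c["R"],3).tolist(),np.round(c["t"],1))
    cv2.imwrite(f"pics/{n}0.png",c["color"])
pickle.dump(d,open("c0.pkl","wb"))
E
```

```text
pics
{'time': 0.0, 'joints': array([-6.83759787e+01,  7.51502125e+00,  8.53298918e+01,  6.78066065e-04,
        8.72613888e+01, -4.89222902e+00]), 'dq': array([-0.04752466,  0.02957058,  0.01164415,  0.00625228,  0.06424985,
        0.03702327]), 'joint_efforts': array([-4.23567553e-04, -5.69385481e+01, -5.00561678e+01, -2.22057529e-04,
        1.44871409e-02,  1.40848417e-05]), 'eef_pos': array([ 267.67760422, -536.3002584 ,  199.33952043]), 'ee_rot': array([-9.01058568e+01,  9.74036708e-03, -1.53483792e+02]), 'force': array([ 0.11387832, -0.46238499, -1.27763109]), 'torque': array([-0.01464446,  0.032348  , -0.02685348]), 'gripper_width': 1.0023347723954874}
top 417.84044003554084 280.7925758699217 211.65050983509445 [[0.02, -1.0, -0.018], [-0.998, -0.018, -0.056], [0.056, 0.019, -0.998]] [  54.4  592.6 1027.8]
side 499.96780029733947 271.3258989772364 214.4929509478767 [[-0.923, -0.385, 0.018], [-0.256, 0.578, -0.774], [0.288, -0.719, -0.632]] [578.  148.2 984.9]
```

View pics/top0.png

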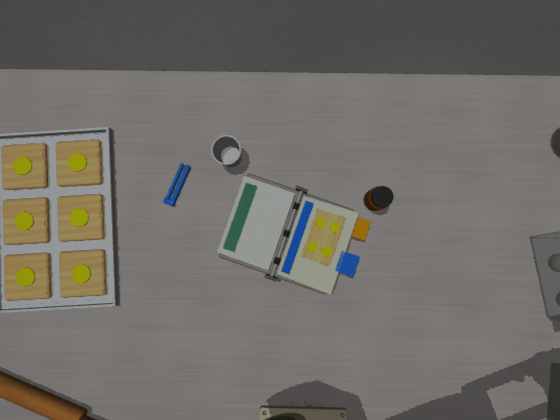

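View pics/side0.png

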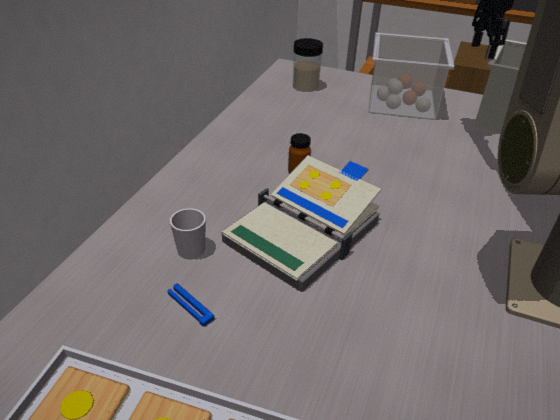

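The top view shows the stand at about (290,238), with its spine running from the bracket at (272,276) to the one at (301,188). The blue tab is at (348,263), the orange tab at (361,229), the shaker at (379,198), the cup at (228,152) and the clip at (177,185). The side view shows the leaf slightly raised. Next I'll measure these.

```bash
cat > h.py <<'E'
import numpy as np,cv2
def pts(c,m):
    v,u=np.nonzero(m&(c["range_z"]>0));z=c["range_z"][v,u]
    P=np.c_[(u-c["cx"])/c["fx"]*z,(v-c["cy"])/c["fy"]*z,z]
    return (P-c["t"])@np.asarray(c["R"])
def ray(c,uv,h):
    R=np.asarray(c["R"]);d=R.T@np.array([(uv[0]-c["cx"])/c["fx"],(uv[1]-c["cy"])/c["fy"],1]);o=-R.T@c["t"]
    return o+d*(h-o[2])/d[2]
def box(c,u0,u1,v0,v1):
    m=np.zeros(c["color"].shape[:2],bool);m[v0:v1,u0:u1]=1;return m
def hsv(c,lo,hi): return cv2.inRange(cv2.cvtColor(c["color"],cv2.COLOR_BGR2HSV),lo,hi)>0
B=((105,120,60),(125,255,255));O=((8,170,120),(20,255,255))
E
python3 - <<'E'
import pickle,numpy as np
from h import *
d=pickle.load(open("c0.pkl","rb"));t=d["top"];s=d["side"]
for nm,c,col,b in[("blueT",t,B,(334,365,245,282)),("orgT",t,O,(348,375,215,245)),("blueS",s,B,(335,372,155,185)),("clip",t,B,(160,192,160,210)),("stripe",t,B,(280,316,198,276))]:
    m=hsv(c,*col)&box(c,*b);P=pts(c,m);v,u=np.nonzero(m)
    print(nm,m.sum(),"px",u.mean().round(1),v.mean().round(1),"med",np.median(P,0).round(1),"min",P.min(0).round(),"max",P.max(0).round())
# brackets at z=58
for uv in[(301,188),(272,276)]: print("bracket",ray(t,uv,58).round(1))
a,b=[ray(t,uv,58) for uv in[(272,276),(301,188)]]
print(np.linalg.norm(b-a),np.degrees(np.arctan2(*(b-a)[1::-1])))
for n,uv,h in[("shaker",(380,197),100),("cup",(227,151),85)]:print(n,ray(t,uv,h).round())
# leaf plane fit
m=box(t,295,345,215,280);m&=hsv(t,(0,0,110),(40,90,255));P=pts(t,m)
np.save("leafP.npy",P);print(len(P),P.min(0).round(),P.max(0).round())
x,r,_,_=np.linalg.lstsq(np.c_[P[:,:2],np.ones(len(P))],P[:,2],rcond=None);print("plane",x,np.degrees(np.arctan(np.hypot(*x[:2]))),np.degrees(np.arctan2(x[1],x[0])), np.std(P[:,2]-np.c_[P[:,:2],np.ones(len(P))]@x))
E
```

```text
blueT 410 px 347.4 263.6 med [470.6 -90.2  95.7] min [ 434. -131.   -2.] max [497. -65. 105.]
orgT 217 px 361.2 228.4 med [ 551.7 -130.7   41.1] min [ 527. -153.   36.] max [ 578. -109.   47.]
blueS 311 px 353.7 170.3 med [465.9 -93.1  96.6] min [ 439. -119.   88.] max [494. -68. 105.]
clip 387 px 176.6 184.6 med [654.9 331.3  12.2] min [603. 301.   0.] max [712. 364.  18.]
stripe 627 px 297.0 236.8 med [529.1  25.   56.7] min [443. -10.  50.] max [616.  59.  65.]
bracket [647.1  17.3  58. ]
bracket [435.2  82.8  58. ]
221.84143399303417 -17.17961405470156
shaker [ 625. -163.  100.]
cup [729. 194.  85.]
1256 [425. -96.  -4.] [583.  30.  95.]
plane [-1.19449679e-02 -1.48175063e-01  7.49969924e+01] 8.455425665726306 -94.60886903785135 15.055106173533016
```

```bash
python3 - <<'E'
import pickle,numpy as np
from h import *
d=pickle.load(open("c0.pkl","rb"));t=d["top"];s=d["side"]
def rect(c,m,h):
    k=cv2.connectedComponentsWithStats(m.astype(np.uint8));i=1+np.argmax(k[2][1:,4]);v,u=np.nonzero(k[1]==i)
    P=np.array([ray(c,p,h)[:2] for p in zip(u,v)],np.float32);r=cv2.minAreaRect(P);C=cv2.PCACompute(P,None)[1][0]
    return np.round(P.mean(0),1),[np.round(q,1) for q in r], np.degrees(np.arctan2(C[1],C[0])).round(1)
for n,m,h in[("stripe",hsv(t,*B)&box(t,280,316,198,276),55),("orgT",hsv(t,*O)&box(t,348,375,215,245),42),("blueT",hsv(t,*B)&box(t,334,365,245,282),96),("green",hsv(t,(55,80,30),(90,255,255))&box(t,215,265,175,260),41),("blueS",hsv(s,*B)&box(s,335,372,155,185),97)]:
    c=s if n[-1]=="S" else t; print(n,rect(c,m,h))
m=hsv(t,(0,0,0),(180,120,75))
for b in[(290,312,180,198),(262,285,264,284)]:
    mm=m&box(t,*b);v,u=np.nonzero(mm);print(mm.sum(),u.mean(),v.mean(),ray(t,(u.mean(),v.mean()),50).round(1))
P=np.vstack([pts(t,hsv(t,*B)&box(t,334,365,245,282)),pts(s,hsv(s,*B)&box(s,335,372,155,185))]);P=P[P[:,2]>85]
print(P.mean(0))
cr=cv2.resize(t["color"][165:305,205:405],(800,560),interpolation=cv2.INTER_CUBIC);cv2.imwrite("pics/crop1.png",cr)
E
```

```text
stripe (array([529.6,  24.8], dtype=float32), [array([529.9,  24.7]), array([ 20. , 179.8]), np.float64(71.9)], np.float32(-18.1))
orgT (array([ 552.9, -130.8], dtype=float32), [array([ 552.5, -129.9]), array([32.1, 47.9]), np.float64(72.2)], np.float32(-19.5))
blueT (array([470.8, -90.6], dtype=float32), [array([471.2, -90.5]), array([43.8, 49.8]), np.float64(71.2)], np.float32(-19.4))
green (array([575.2, 165.2], dtype=float32), [array([575.6, 165.1]), array([ 27.8, 167.3]), np.float64(71.9)], np.float32(-18.2))
blueS (array([465.9, -91.8], dtype=float32), [array([467.4, -91.9]), array([60.7, 50.3]), np.float64(77.5)], np.float32(96.8))
58 301.37931034482756 190.43103448275863 [642.1  16.   50. ]
62 271.98387096774195 276.0967741935484 [434.2  83.1  50. ]
[468.82832397 -91.29844406  95.98483337]
```

View pics/crop1.png

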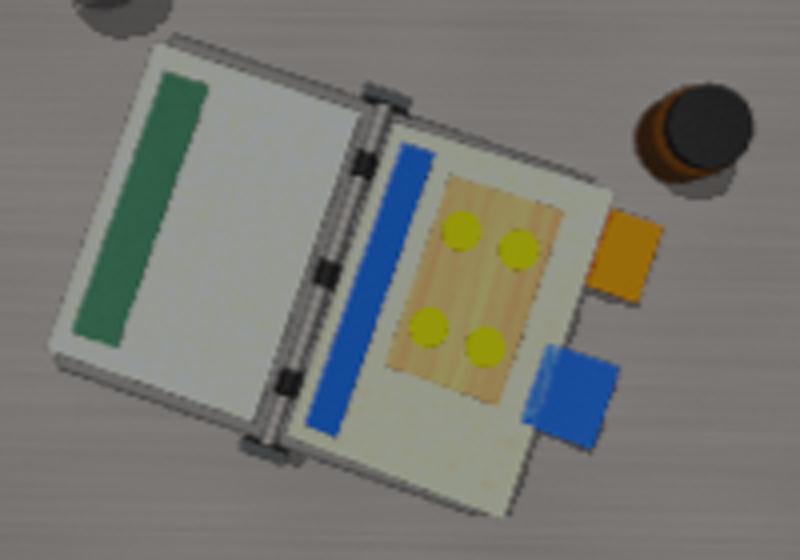

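The fits agree: stand centre is about (538,50) with yaw -18.1°. That predicts both tabs to within 3 mm, and the leaf angle is about 0.30 rad. First I'll turn the tool so its x axis lies along stand -y, and shut the gripper.

Emit:
arm_command:
  increments: [0,0,0,-1,1,0,0,0,-1,1,0,0,0,-1,1,0,0,0,-1,1,0,0,0,-1,1]

```text
time: 0.52
eef_pos: [267.0, -534.6, 196.2]
ee_rot: [-90.4, 0.2, -127.6]
force: [-0.5, 0.6, 0.1]
gripper_width: 0.299
```

Emit:
arm_command:
  increments: [0,0,0,-1,1,0,0,0,-1,1,0,0,0,-1,1,0,0,0,-1,1,0,0,0,0,1]

```text
time: 0.93
eef_pos: [266.3, -532.8, 192.9]
ee_rot: [-90.5, 0.6, -106.3]
force: [-0.0, -0.1, 0.1]
gripper_width: -0.002
```

Emit:
arm_command:
  increments: [-1,-0.05,0.15,0.3,1,-1,-0.05,0.15,0,1,-1,-0.05,0.15,0,1,-1,-0.05,0.15,0,1,-1,-0.05,0.15,0,1]

```text
time: 1.35
eef_pos: [309.4, -440.8, 195.6]
ee_rot: [-90.7, 0.7, -109.1]
force: [0.6, 0.5, 0.1]
gripper_width: -0.003
```

Emit:
arm_command:
  increments: [-1,-0.05,0.15,0,1,-1,-0.05,0.15,0,1,-1,-0.05,0.15,0,1,-1,-0.05,0.15,0,1,-1,-0.05,0.15,0,1]

```text
time: 1.77
eef_pos: [357.8, -346.1, 200.2]
ee_rot: [-90.9, 0.8, -110.1]
force: [0.2, 0.4, 0.4]
gripper_width: 0.001
```

Emit:
arm_command:
  increments: [-1,-0.05,0.15,0,1,-1,-0.05,0.15,0,1,-1,-0.05,0.15,0,1,-1,-0.05,0.15,0,1,-1,-0.05,0.15,0,1]

```text
time: 2.18
eef_pos: [408.0, -252.3, 205.3]
ee_rot: [-91.0, 0.8, -111.2]
force: [0.1, -0.0, 0.5]
gripper_width: -0.0
```

Emit:
arm_command:
  increments: [-1,-0.03,0.1,-0.3,1,-1,-0.03,0.1,-0.2,1,-1,-0.03,0.05,-0.2,1,-1,-0.03,0.05,-0.1,1,-1,0,0.05,0,1]

```text
time: 2.6
eef_pos: [448.7, -155.0, 208.3]
ee_rot: [-91.0, 0.9, -108.0]
force: [1.5, 0.5, -0.3]
gripper_width: 0.004
```

Emit:
arm_command:
  increments: [0,0.6,0,0,1,0,0.9,0,0,1,0,0.9,0,0,1,0,0.9,0,0,1,0,0.9,0,0,1]

```text
time: 3.02
eef_pos: [451.3, -151.1, 124.3]
ee_rot: [-90.6, 0.9, -108.4]
force: [0.7, 0.7, 0.6]
gripper_width: -0.002
```

Emit:
arm_command:
  increments: [0,0.9,0,0,1,0,0.9,0,0,1,0,0.7,0,0,1,0,0.5,0,0,1,0,0,0,0,1]

```text
time: 3.43
eef_pos: [444.7, -149.8, 53.4]
ee_rot: [-91.2, 0.9, -109.2]
force: [-0.3, 1.1, 0.0]
gripper_width: -0.002
```

```bash
cat > look.py <<'E'
import sys,cv2,numpy as np
from workcell import ctrl
n,tag=sys.argv[1:3];b=[int(x) for x in sys.argv[3:7]] # u0 u1 v0 v1
c=ctrl.read_camera(n);im=c["color"][b[2]:b[3],b[0]:b[1]]
k=min(800/im.shape[1],600/im.shape[0]);cv2.imwrite(f"pics/{tag}.png",cv2.resize(im,None,fx=k,fy=k,interpolation=cv2.INTER_CUBIC))
o=ctrl.get_obs();p=o["eef_pos"]-[538,50,0]
print(o["time"],"stand sx,sy,z",p[0]*.9505-p[1]*.3107,p[0]*.3107+p[1]*.9505,p[2],o["ee_rot"].round(1),o["force"].round(1))
E
python3 look.py side s1 220 440 100 265
```

```text
3.4833 stand sx,sy,z -26.236713394210632 -218.9682661067997 54.35273886637102 [ -91.2    0.9 -109.2] [ 0.4  1.1 -0.4]
```

View pics/s1.png

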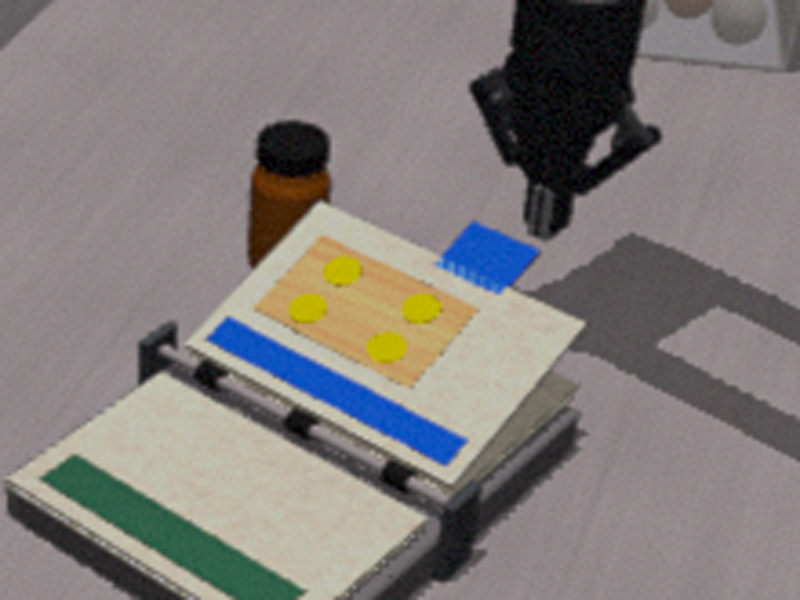

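Emit:
arm_command:
  increments: [-0.4,-0.03,0.15,-0.1,1,-0.4,-0.03,0.15,-0.1,1,-0.4,-0.03,0.05,0,1]

```text
time: 3.73
eef_pos: [461.1, -130.2, 58.5]
ee_rot: [-91.0, 0.8, -108.3]
force: [-0.1, 1.0, -0.4]
gripper_width: 0.001
```

Emit:
arm_command:
  increments: [-0.2,-0.1,0,0,1,-0.2,-0.2,0,0,1,-0.2,-0.3,0,0,1]

```text
time: 3.98
eef_pos: [465.7, -120.6, 73.2]
ee_rot: [-90.9, 0.4, -108.2]
force: [-10.4, -12.6, 3.8]
gripper_width: 0.002
```

Emit:
arm_command:
  increments: [0,-0.3,0,0,1,0,-0.3,0,0,1]

```text
time: 4.15
eef_pos: [466.4, -120.6, 87.4]
ee_rot: [-90.9, 0.3, -108.1]
force: [-0.9, 1.2, -0.0]
gripper_width: -0.001
```

```bash
python3 look.py side s2 220 440 100 265
```

```text
4.2 stand sx,sy,z -13.892407543105541 -184.2757937544621 89.02718849904936 [ -90.7    0.3 -108.1] [ 1.  -0.2  1.7]
```

View pics/s2.png

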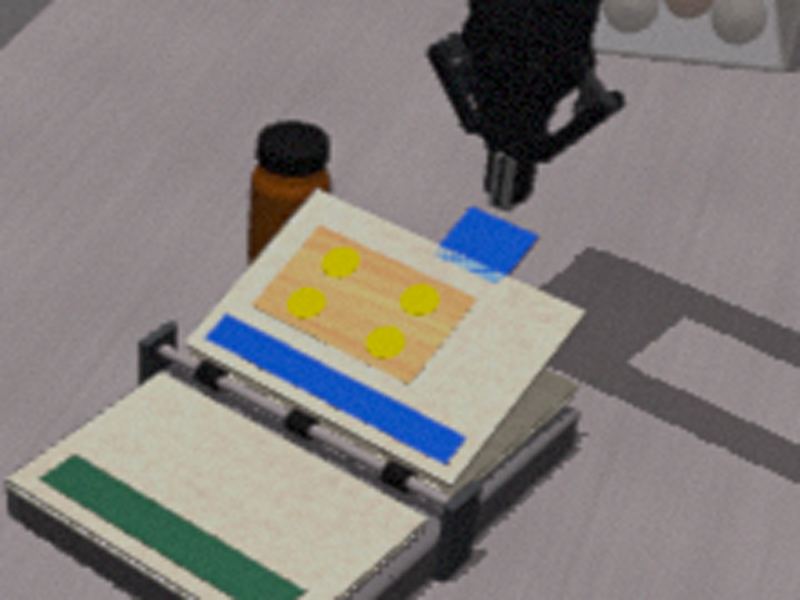

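```bash
cat > th.py <<'E'
import numpy as np
from h import *
from workcell import ctrl
def stand(P):
    p=P-[538,50,0];return np.c_[p[:,0]*.9505-p[:,1]*.3107,p[:,0]*.3107+p[:,1]*.9505,p[:,2]-46]
for n in("side","top"):
    c=ctrl.read_camera(n)
    for nm,col in(("blue",B),("org",O)):
        q=stand(pts(c,hsv(c,*col)));r=np.hypot(q[:,1],q[:,2])
        q=q[(abs(q[:,0]+20)<35 if nm=="blue" else abs(q[:,0]-70)<30)&(r>142)&(r<190)&(q[:,2]>-20)]
        if len(q): a=np.arctan2(q[:,2],-q[:,1]);print(n,nm,len(q),"ang raw",np.median(a).round(3),"r",np.hypot(q[:,1],q[:,2]).max().round(),"z",(q[:,2].min()+46).round(),(q[:,2].max()+46).round())
o=ctrl.get_obs();e=stand(o["eef_pos"][None])[0];f=o["force"]
print("t",o["time"],"tcp sx,sy,z",e.round(1)+[0,0,46],o["ee_rot"].round(1),"F sx,sy,z",np.round([f[0]*.9505-f[1]*.3107,f[0]*.3107+f[1]*.9505,f[2]],1))
E
python3 th.py
```

```text
side blue 295 ang raw 0.386 r 188.0 z 100.0 118.0
top blue 348 ang raw 0.389 r 183.0 z 100.0 118.0
top org 167 ang raw -0.028 r 183.0 z 36.0 47.0
t 4.3 tcp sx,sy,z [ -14.4 -184.3   87.4] [ -90.8    0.3 -108.1] F sx,sy,z [-1.1 -0.7  0.9]
```

Emit:
arm_command:
  increments: [-0.15,-0.25,-0.05,0,1,-0.15,-0.3,-0.05,0,1,-0.15,-0.3,-0.05,0,1]

```text
time: 4.55
eef_pos: [465.9, -110.1, 103.7]
ee_rot: [-91.0, 0.4, -108.2]
force: [0.5, -0.2, -0.0]
gripper_width: 0.001
```

```bash
python3 th.py
```

```text
side blue 290 ang raw 0.385 r 189.0 z 100.0 117.0
top blue 262 ang raw 0.388 r 180.0 z 98.0 116.0
top org 177 ang raw -0.028 r 183.0 z 37.0 46.0
t 4.65 tcp sx,sy,z [ -17.7 -174.4  104.9] [ -90.8    0.4 -108.1] F sx,sy,z [-0.2  0.9 -0.3]
```

```bash
python3 look.py side s3 300 410 120 202
```

```text
4.7 stand sx,sy,z -17.862581862789916 -174.63251348493608 104.35176738747917 [ -90.8    0.3 -108.1] [ 0.3 -0.5 -0.1]
```

View pics/s3.png

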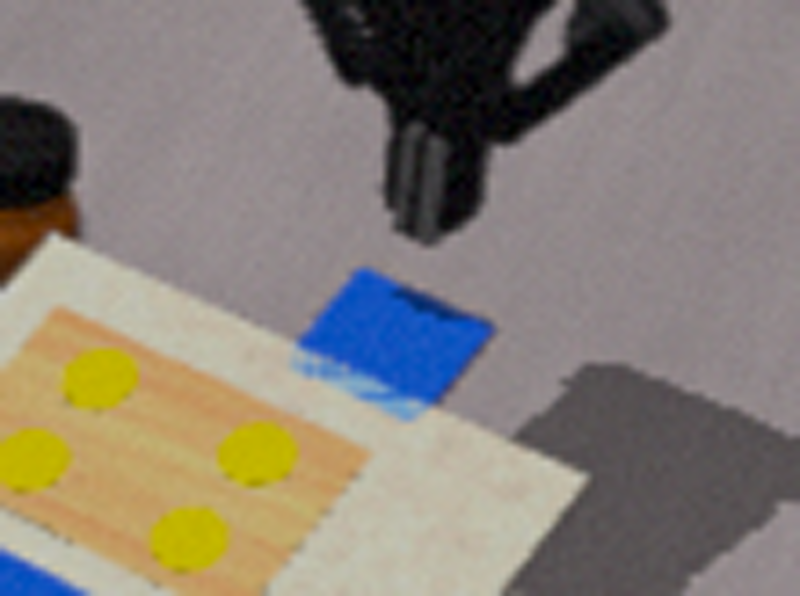

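```bash
python3 - <<'E'
import pickle,numpy as np
c=pickle.load(open("c0.pkl","rb"))["side"]
def pr(X):
    p=np.asarray(c["R"])@X+c["t"];u=np.array([c["cx"]+c["fx"]*p[0]/p[2],c["cy"]+c["fy"]*p[1]/p[2]]);return u.round(1),((u-[300,120])*7.27).round()
def w(sx,sy,z): return np.array([538+.9505*sx+.3107*sy,50-.3107*sx+.9505*sy,z])
for a in[(-18,-174.5,104.4),(-18,-172,114),(-45,-172,114),(5,-172,114),(-20,-150*np.cos(.375),46+150*np.sin(.375))]:print(a,pr(w(*a)))
E
```

```text
(-18, -174.5, 104.4) (array([355.9, 163.3]), array([407., 315.]))
(-18, -172, 114) (array([355.9, 160.2]), array([406., 292.]))
(-45, -172, 114) (array([366.1, 164.6]), array([480., 325.]))
(5, -172, 114) (array([347.3, 156.4]), array([344., 265.]))
(-20, np.float64(-139.57614328684716), np.float64(100.94087936290714)) (array([347.8, 171.3]), array([348., 373.]))
```

```bash
python3 - <<'E'
import numpy as np
from h import *
from workcell import ctrl
c=ctrl.read_camera("side");t=ctrl.read_camera("top")
def stand(P):
    p=P-[538,50,0];return np.c_[p[:,0]*.9505-p[:,1]*.3107,p[:,0]*.3107+p[:,1]*.9505,p[:,2]]
m=hsv(c,(0,0,0),(180,255,70))&box(c,345,372,135,156)
q=stand(pts(c,m))
for v0 in range(135,156,3):
    m=hsv(c,(0,0,0),(180,255,75))&box(c,345,372,v0,v0+3);q=stand(pts(c,m));
    if len(q):print(v0,len(q),np.median(q,0).round(),q.min(0).round(),q.max(0).round())
E
```

```text
135 55 [ -29. -165.  183.] [ -50. -171.  169.] [  -5. -160.  194.]
138 48 [ -27. -166.  173.] [ -50. -185.  164.] [  -5. -162.  187.]
141 42 [ -24. -169.  165.] [ -33. -180.  153.] [  -5. -162.  171.]
144 40 [ -23. -168.  157.] [ -33. -181.  147.] [  -6. -162.  163.]
147 36 [ -25. -168.  150.] [ -34. -179.  143.] [  -8. -162.  158.]
150 24 [ -25. -167.  143.] [ -32. -175.  138.] [ -13. -162.  149.]
```

The side view shows the fingertip hanging clear above the tab, casting a shadow on it. Depth puts the real finger end near z=136, about 32 mm above the reported TCP. I'll back off, go lower and re-measure.

Emit:
arm_command:
  increments: [0.8,0,0,0,1,0.8,0,0,0,1,0.2,0.8,0,0,1,0,0.9,0,0,1,0,0.9,0,0,1]

```text
time: 5.22
eef_pos: [456.8, -147.2, 53.2]
ee_rot: [-90.5, 0.3, -108.1]
force: [-0.5, 0.3, -0.0]
gripper_width: -0.004
```

```bash
cat > tip.py <<'E'
import numpy as np
from h import *
from workcell import ctrl
c=ctrl.read_camera("side")
R=np.asarray(c["R"]);o=ctrl.get_obs();X=o["eef_pos"]
p=R@X+c["t"];u,v=c["cx"]+c["fx"]*p[0]/p[2],c["cy"]+c["fy"]*p[1]/p[2]
def stand(P):
    p=P-[538,50,0];return np.c_[p[:,0]*.9505-p[:,1]*.3107,p[:,0]*.3107+p[:,1]*.9505,p[:,2]]
e=stand(X[None])[0];q=stand(pts(c,hsv(c,(0,0,0),(180,255,75))))
q=q[(abs(q[:,0]-e[0])<30)&(abs(q[:,1]-e[1])<25)&(q[:,2]>20)&(q[:,2]<e[2]+90)]
print("tcp",e.round(1),"proj",round(u),round(v),o["time"],o["ee_rot"].round(1),"n",len(q))
if len(q):
    l=q[np.argsort(q[:,2])[:30]];print("lowest",l[:6].round().tolist(),"med30",np.median(l,0).round(1))
E
python3 tip.py; python3 th.py
```

```text
tcp [ -18.9 -212.3   48.9] proj 362 176 5.2667 [ -90.8    0.3 -108.1] n 263
lowest [[-23.0, -208.0, 94.0], [-29.0, -207.0, 94.0], [-3.0, -212.0, 94.0], [-27.0, -205.0, 95.0], [-30.0, -213.0, 95.0], [-25.0, -208.0, 95.0]] med30 [ -24.4 -207.2   97.8]
side blue 300 ang raw 0.385 r 188.0 z 99.0 119.0
top blue 353 ang raw 0.389 r 183.0 z 100.0 118.0
top org 152 ang raw -0.031 r 183.0 z 37.0 46.0
t 5.3667 tcp sx,sy,z [ -18.3 -212.    51.8] [ -90.8    0.3 -108.1] F sx,sy,z [-0.4 -0.7  0.5]
```

```bash
python3 look.py side s4 300 410 120 202; python3 tip.py
```

```text
5.4167 stand sx,sy,z -17.14682157040717 -211.95439702292387 53.1838439330082 [ -90.7    0.3 -108.1] [0.1 0.5 0.1]
tcp [ -16.3 -212.    54.1] proj 361 174 5.4667 [ -90.6    0.3 -108. ] n 310
lowest [[-27.0, -210.0, 92.0], [-7.0, -207.0, 95.0], [-26.0, -207.0, 96.0], [-24.0, -205.0, 96.0], [-32.0, -206.0, 96.0], [-28.0, -208.0, 96.0]] med30 [ -24.6 -206.5   98.6]
```

View pics/s4.png

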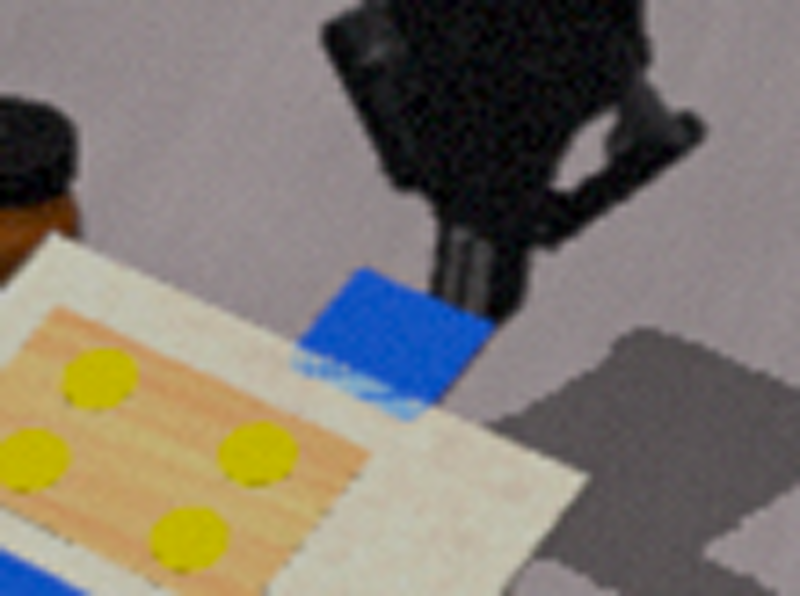

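Emit:
arm_command:
  increments: [-0.4,-0.02,0,0,1,-0.4,-0.02,0,0,1,-0.4,-0.02,0,0,1]

```text
time: 5.72
eef_pos: [466.6, -123.7, 58.8]
ee_rot: [-90.3, 0.3, -108.2]
force: [-0.9, 0.8, -0.5]
gripper_width: 0.001
```

```bash
python3 tip.py; python3 th.py
```

```text
tcp [ -13.7 -185.8   59.1] proj 355 177 5.7667 [ -90.3    0.3 -108.1] n 263
lowest [[-28.0, -193.0, 103.0], [-28.0, -191.0, 107.0], [-28.0, -187.0, 109.0], [-25.0, -183.0, 110.0], [-26.0, -193.0, 111.0], [-29.0, -189.0, 111.0]] med30 [ -24.7 -183.   113.8]
side blue 298 ang raw 0.384 r 190.0 z 99.0 118.0
top blue 327 ang raw 0.39 r 183.0 z 99.0 117.0
top org 180 ang raw -0.029 r 183.0 z 36.0 47.0
t 5.8667 tcp sx,sy,z [ -14.1 -187.1   58.4] [ -90.3    0.3 -108. ] F sx,sy,z [ 0.2 -1.6 -0.5]
```

Emit:
arm_command:
  increments: [-0.2,-0.05,0,0,1,-0.15,-0.15,0,0,1,-0.15,-0.2,0,0,1]

```text
time: 6.12
eef_pos: [468.1, -117.8, 67.0]
ee_rot: [-90.4, -0.2, -108.0]
force: [-4.5, -5.2, 0.9]
gripper_width: -0.001
```

```bash
python3 th.py
```

```text
side blue 288 ang raw 0.431 r 188.0 z 108.0 126.0
top blue 317 ang raw 0.444 r 178.0 z 105.0 124.0
top org 195 ang raw -0.026 r 184.0 z 34.0 46.0
t 6.2167 tcp sx,sy,z [ -14.2 -180.7   67.6] [ -90.3   -0.2 -108. ] F sx,sy,z [-3.7 -8.7  4.3]
```

Emit:
arm_command:
  increments: [-0.15,-0.25,-0.03,0,1,-0.15,-0.25,-0.03,0,1,-0.15,-0.25,-0.03,0,1]

```text
time: 6.47
eef_pos: [469.5, -110.4, 83.2]
ee_rot: [-90.3, -0.4, -108.1]
force: [-0.3, -2.3, -0.5]
gripper_width: 0.003
```

```bash
python3 th.py
```

```text
side blue 361 ang raw 0.527 r 187.0 z 116.0 142.0
top blue 256 ang raw 0.543 r 174.0 z 119.0 138.0
top org 169 ang raw -0.03 r 184.0 z 36.0 46.0
t 6.5667 tcp sx,sy,z [ -14.9 -173.1   84. ] [ -90.2   -0.4 -108.1] F sx,sy,z [ 1.4 -2.2  1.5]
```

Emit:
arm_command:
  increments: [-0.2,-0.22,-0.02,0,1,-0.2,-0.22,-0.02,0,1,-0.2,-0.22,-0.02,0,1,-0.2,-0.22,-0.02,0,1,-0.22,-0.22,-0.02,0,1]

```text
time: 6.98
eef_pos: [475.2, -94.3, 108.2]
ee_rot: [-90.0, -0.9, -108.1]
force: [-0.7, -5.4, 3.1]
gripper_width: -0.0
```

```bash
python3 th.py
```

```text
side blue 345 ang raw 0.69 r 187.0 z 138.0 167.0
top blue 149 ang raw 0.712 r 162.0 z 138.0 153.0
top org 105 ang raw -0.029 r 183.0 z 36.0 47.0
t 7.0833 tcp sx,sy,z [ -14.7 -156.   108.7] [ -89.9   -0.8 -108.1] F sx,sy,z [ 0.1 -2.5  1.7]
```

Emit:
arm_command:
  increments: [-0.25,-0.2,-0.02,0,1,-0.25,-0.2,-0.02,0,1,-0.27,-0.2,-0.02,0,1,-0.27,-0.2,-0.02,0,1,-0.3,-0.2,-0.02,0,1]

```text
time: 7.5
eef_pos: [482.4, -73.5, 130.8]
ee_rot: [-89.7, -1.4, -108.3]
force: [-2.1, -8.1, 6.9]
gripper_width: -0.001
```

```bash
python3 th.py
```

```text
side blue 442 ang raw 0.864 r 188.0 z 153.0 189.0
top org 136 ang raw -0.028 r 184.0 z 34.0 47.0
t 7.6 tcp sx,sy,z [ -14.4 -133.7  131.1] [ -89.6   -1.3 -108.2] F sx,sy,z [ 0.3 -3.1  3.4]
```

Emit:
arm_command:
  increments: [-0.32,-0.16,-0.02,0,1,-0.32,-0.16,-0.02,0,1,-0.34,-0.15,-0.02,0,1,-0.34,-0.14,-0.02,0,1,-0.34,-0.13,-0.02,0,1]

```text
time: 8.02
eef_pos: [490.9, -39.9, 145.0]
ee_rot: [-89.7, -1.4, -108.3]
force: [0.4, -2.8, 1.1]
gripper_width: 0.002
```

```bash
python3 th.py
```

```text
side blue 412 ang raw 1.092 r 186.0 z 173.0 213.0
top org 147 ang raw -0.029 r 183.0 z 36.0 46.0
t 8.1167 tcp sx,sy,z [-16.8 -99.3 145.1] [ -89.7   -1.4 -108.2] F sx,sy,z [ 0.5 -0.1  0.2]
```

Emit:
arm_command:
  increments: [-0.35,-0.14,0,0,1,-0.35,-0.14,0,0,1,-0.35,-0.14,0,0,1,-0.35,-0.14,0,0,1,-0.35,-0.14,0,0,1]

```text
time: 8.53
eef_pos: [501.7, -2.4, 157.4]
ee_rot: [-89.9, -1.4, -108.2]
force: [-0.5, -1.0, -0.7]
gripper_width: 0.003
```

```bash
python3 th.py
```

```text
side blue 390 ang raw 1.319 r 187.0 z 191.0 227.0
top org 25 ang raw -0.028 r 172.0 z 38.0 44.0
t 8.6333 tcp sx,sy,z [-18.1 -60.5 157.7] [ -89.9   -1.4 -108.2] F sx,sy,z [-1.4  0.4 -0.4]
```

Emit:
arm_command:
  increments: [-0.35,-0.15,0.03,0,1,-0.35,-0.15,0.03,0,1,-0.35,-0.15,0.03,0,1,-0.35,-0.12,0.03,0,1,-0.35,-0.1,0.03,0,1]

```text
time: 9.05
eef_pos: [515.4, 33.2, 169.8]
ee_rot: [-90.1, -1.4, -108.2]
force: [0.1, -0.3, -1.2]
gripper_width: -0.0
```

```bash
python3 th.py; python3 look.py side s5 220 440 60 225
```

```text
side blue 369 ang raw 1.527 r 187.0 z 195.0 232.0
top org 217 ang raw -0.029 r 183.0 z 37.0 45.0
t 9.15 tcp sx,sy,z [-16.  -22.4 170. ] [ -90.    -1.4 -108.1] F sx,sy,z [ 0.   0.3 -0.6]
9.2 stand sx,sy,z -16.09490140435507 -22.978625451006533 169.80121654279017 [ -90.    -1.4 -108.1] [-0.1  0.2  0.5]
```

View pics/s5.png

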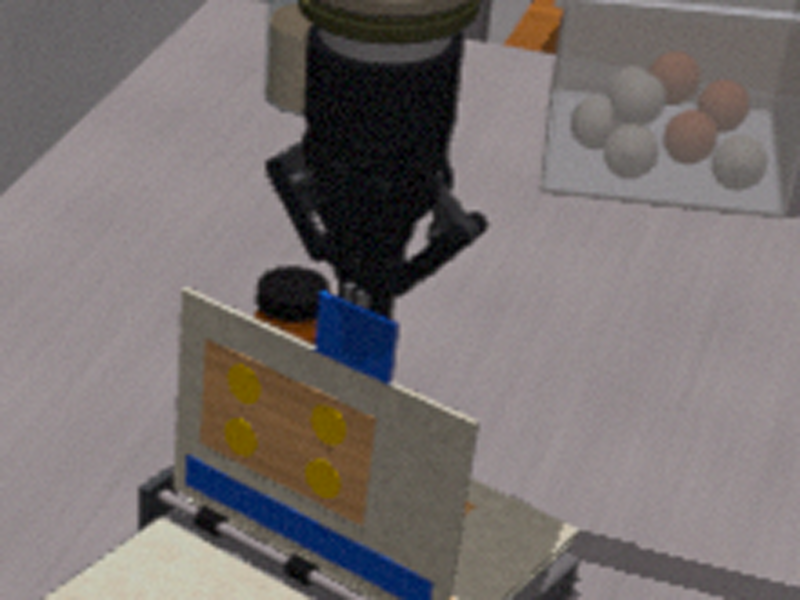

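Emit:
arm_command:
  increments: [-0.35,-0.03,0.02,0,1,-0.38,-0.03,0.02,0,1,-0.38,0,0.02,0,1,-0.38,0.02,0.02,0,1,-0.38,0.04,0.02,0,1]

```text
time: 9.62
eef_pos: [529.4, 69.4, 168.5]
ee_rot: [-90.1, -1.5, -108.3]
force: [-1.1, -1.0, -0.0]
gripper_width: -0.002
```

```bash
python3 th.py
```

```text
side blue 315 ang raw 1.761 r 187.0 z 192.0 230.0
side org 104 ang raw -0.023 r 187.0 z 39.0 46.0
top org 172 ang raw -0.027 r 183.0 z 36.0 47.0
t 9.7167 tcp sx,sy,z [-14.3  16.4 168.3] [ -90.1   -1.4 -108.2] F sx,sy,z [-0.4 -0.4 -0.5]
```

Emit:
arm_command:
  increments: [-0.37,0.07,0,0,1,-0.37,0.09,0,0,1,-0.36,0.11,0,0,1,-0.36,0.13,0,0,1,-0.35,0.16,0,0,1]

```text
time: 10.13
eef_pos: [541.9, 106.5, 155.8]
ee_rot: [-90.1, -1.4, -108.3]
force: [-1.1, -0.0, 0.8]
gripper_width: -0.004
```

```bash
python3 th.py
```

```text
side blue 204 ang raw 2.023 r 186.0 z 180.0 213.0
side org 159 ang raw -0.022 r 187.0 z 39.0 46.0
top org 155 ang raw -0.028 r 183.0 z 38.0 47.0
t 10.2333 tcp sx,sy,z [-14.4  55.2 155.1] [ -90.1   -1.4 -108.2] F sx,sy,z [-0.3  0.3  0.5]
```

Emit:
arm_command:
  increments: [-0.35,0.18,0,0,1,-0.34,0.2,0,0,1,-0.33,0.23,0,0,1,-0.31,0.26,0,0,1,-0.3,0.28,0,0,1]

```text
time: 10.65
eef_pos: [553.4, 139.5, 130.8]
ee_rot: [-90.0, -1.4, -108.2]
force: [0.5, -0.2, 0.9]
gripper_width: -0.002
```

```bash
python3 th.py
```

```text
side blue 80 ang raw 2.291 r 187.0 z 159.0 187.0
side org 160 ang raw -0.022 r 187.0 z 38.0 45.0
top org 129 ang raw -0.03 r 183.0 z 37.0 46.0
t 10.75 tcp sx,sy,z [-14.2  89.7 129.5] [ -90.1   -1.4 -108.2] F sx,sy,z [-0.5 -1.  -0.5]
```

Emit:
arm_command:
  increments: [-0.28,0.27,-0.02,0,1,-0.27,0.28,-0.02,0,1,-0.26,0.29,-0.02,0,1,-0.24,0.3,-0.02,0,1,-0.22,0.3,-0.02,0,1]

```text
time: 11.17
eef_pos: [559.8, 165.1, 98.8]
ee_rot: [-89.9, -1.4, -108.3]
force: [1.6, 0.1, 0.8]
gripper_width: -0.002
```

```bash
python3 th.py
```

```text
side blue 180 ang raw 2.55 r 186.0 z 126.0 154.0
side org 159 ang raw -0.023 r 188.0 z 39.0 46.0
top org 146 ang raw -0.026 r 183.0 z 36.0 46.0
t 11.2667 tcp sx,sy,z [-16.2 115.9  97.6] [ -90.1   -1.5 -108.2] F sx,sy,z [-0.5 -0.1 -0.5]
```

Emit:
arm_command:
  increments: [-0.2,0.3,0,0,1,-0.18,0.3,0,0,1,-0.16,0.3,0,0,1,-0.14,0.3,0,0,1,-0.12,0.3,0,0,1]

```text
time: 11.68
eef_pos: [564.5, 180.7, 65.9]
ee_rot: [-90.0, -1.4, -108.2]
force: [-0.2, 0.6, 0.5]
gripper_width: -0.002
```

```bash
python3 th.py
```

```text
side blue 283 ang raw 2.797 r 185.0 z 94.0 161.0
side org 159 ang raw -0.023 r 187.0 z 38.0 45.0
top org 156 ang raw -0.029 r 183.0 z 37.0 46.0
t 11.7833 tcp sx,sy,z [-16.4 132.   64.7] [ -90.1   -1.5 -108.2] F sx,sy,z [0.2 0.3 0.5]
```

Emit:
arm_command:
  increments: [-0.1,0.26,0,0,1,-0.08,0.25,0,0,1,-0.06,0.25,0,0,1,-0.04,0.22,0,0,1,-0.02,0.2,0,0,1]

```text
time: 12.2
eef_pos: [566.4, 186.5, 40.3]
ee_rot: [-90.0, -1.4, -108.2]
force: [0.1, 0.8, 0.5]
gripper_width: -0.0
```

```bash
python3 th.py
```

```text
side blue 336 ang raw 2.974 r 184.0 z 69.0 79.0
side org 158 ang raw -0.024 r 188.0 z 39.0 45.0
top org 139 ang raw -0.028 r 183.0 z 37.0 45.0
t 12.3 tcp sx,sy,z [-16.  138.   39.6] [ -90.1   -1.5 -108.2] F sx,sy,z [ 1.   0.8 -0.9]
```

Emit:
arm_command:
  increments: [0,0.2,0,0,1,0,0.18,0,0,1,0,0.16,0,0,1,0,0.14,0,0,1]

```text
time: 12.63
eef_pos: [566.4, 186.0, 26.1]
ee_rot: [-90.0, -1.4, -108.2]
force: [0.5, 0.3, 0.8]
gripper_width: 0.005
```

```bash
python3 th.py
```

```text
side blue 375 ang raw 3.068 r 185.0 z 42.0 68.0
side org 160 ang raw -0.023 r 187.0 z 39.0 45.0
top org 124 ang raw -0.029 r 183.0 z 37.0 45.0
t 12.7333 tcp sx,sy,z [-15.6 137.7  25.6] [ -90.    -1.4 -108.2] F sx,sy,z [ 0.3 -0.7 -0.6]
```

Emit:
arm_command:
  increments: [0,0.14,0,0,1,0,0.12,0,0,1,0,0.12,0,0,1]

```text
time: 12.98
eef_pos: [566.5, 185.7, 18.3]
ee_rot: [-90.0, -1.4, -108.2]
force: [0.0, -0.5, -0.1]
gripper_width: 0.002
```

```bash
python3 th.py
```

```text
side blue 387 ang raw 3.122 r 184.0 z 44.0 163.0
side org 158 ang raw -0.023 r 187.0 z 39.0 46.0
top org 121 ang raw -0.029 r 183.0 z 36.0 45.0
t 13.0833 tcp sx,sy,z [-15.5 137.5  17.7] [ -90.    -1.4 -108.2] F sx,sy,z [-0.1 -0.2 -0.6]
```

Emit:
arm_command:
  increments: [0,0.1,0,0,1,0,0.1,0,0,1]

```text
time: 13.25
eef_pos: [566.6, 185.6, 16.7]
ee_rot: [-90.0, -1.4, -108.2]
force: [-14.0, -3.8, 26.6]
gripper_width: 0.002
```

Emit:
arm_command:
  increments: [0,0.1,0,0,1]

```text
time: 13.33
eef_pos: [566.5, 185.6, 16.9]
ee_rot: [-90.0, -1.4, -108.2]
force: [-10.1, -1.4, 18.3]
gripper_width: 0.002
```

Emit:
arm_command:
  increments: [0,0.1,0,0,1]

```text
time: 13.42
eef_pos: [566.5, 185.6, 17.0]
ee_rot: [-90.0, -1.5, -108.2]
force: [-9.3, -2.4, 16.2]
gripper_width: -0.001
```

Emit:
arm_command:
  increments: [0,-0.1,0,0,1,0,-0.3,0,0,1,0,-0.8,0,0,1,0,-1,0,0,1,0,-1,0,0,1]

```text
time: 13.83
eef_pos: [563.1, 186.0, 78.8]
ee_rot: [-90.5, -1.7, -108.2]
force: [-0.0, 0.7, -0.7]
gripper_width: -0.001
```

Emit:
arm_command:
  increments: [0.5,-1,0,0,1,0.5,-1,0,0,1,0.8,-1,0,0,1,0.8,-0.5,0,0,1,0,0,0,0,1]

```text
time: 14.25
eef_pos: [550.0, 138.1, 159.5]
ee_rot: [-90.1, -1.6, -108.1]
force: [-1.2, 0.0, 0.2]
gripper_width: 0.0
```

```bash
python3 th.py; python3 look.py side s6 100 480 80 365; python3 - <<'E'
from h import *
from workcell import ctrl
c=ctrl.read_camera("side")
def stand(P):
    p=P-[538,50,0];return np.c_[p[:,0]*.9505-p[:,1]*.3107,p[:,0]*.3107+p[:,1]*.9505,p[:,2]]
q=stand(pts(c,np.ones(c["color"].shape[:2],bool)))
q=q[(abs(q[:,0])<85)&(q[:,1]>30)&(q[:,1]<140)&(q[:,2]<90)]
A=np.c_[q[:,:2],np.ones(len(q))];x=np.linalg.lstsq(A,q[:,2],rcond=None)[0];print("plane",len(q),x,np.median(q[:,2]))
t=ctrl.read_camera("top");q=pts(t,hsv(t,*B)&box(t,150,200,150,220));print("clip",np.median(q,0))
E
```

```text
side blue 403 ang raw 3.128 r 184.0 z 40.0 52.0
side org 159 ang raw -0.023 r 187.0 z 39.0 46.0
top org 120 ang raw -0.028 r 183.0 z 36.0 47.0
t 14.35 tcp sx,sy,z [-16.9  88.9 157.3] [ -90.2   -1.5 -108.1] F sx,sy,z [ 0.  -0.2 -0.1]
14.4 stand sx,sy,z -17.66809194679861 88.98942491827461 156.02561195679996 [ -90.3   -1.6 -108.1] [ 0.3 -0.3 -0.5]
plane 3407 [ 4.10565697e-03 -1.75730119e-01  6.02411606e+01] 48.24071610541773
clip [687.83719306 318.12472021  11.92070277]
```

View pics/s6.png

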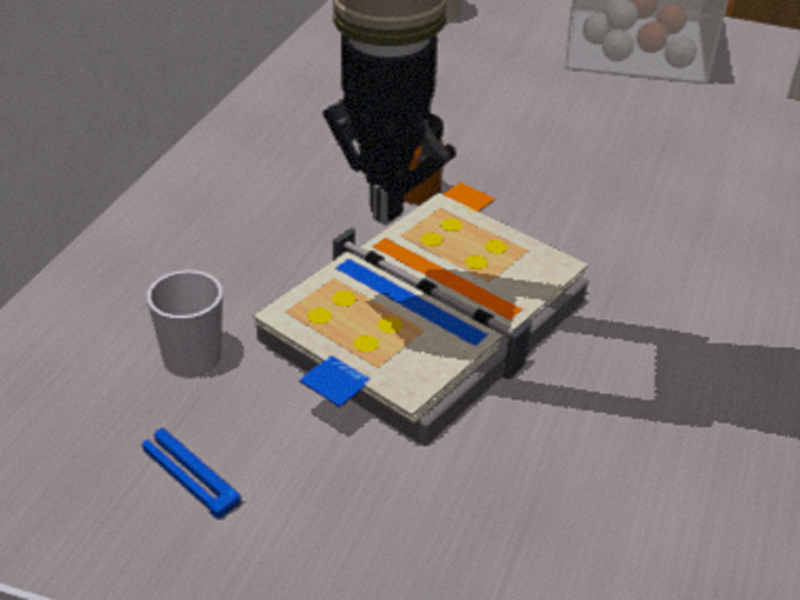

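The leaf lies flat: top face at z = 48.2, tab angle 3.128 + 0.012 ≈ 3.14. The clip's top-view reading moved, probably because the gripper hides part of it. I'll check that in the side view before handing in.

```bash
python3 - <<'E'
from h import *
import pickle
from workcell import ctrl
c0=pickle.load(open("c0.pkl","rb"))["side"];c=ctrl.read_camera("side")
f=lambda c:np.argwhere(hsv(c,*B)&box(c,160,220,275,330)).mean(0).round(2)
print("clip px",f(c0),f(c))
for n,b in(("cup",(168,210,205,262)),("clip",(160,220,280,328))):
    print(n,np.abs(c0["color"].astype(int)-c["color"])[b[2]:b[3],b[0]:b[1]].mean().round(2))
print("org px",[np.argwhere(hsv(x,*O)&box(x,300,345,165,185)).shape for x in(c0,c)],ctrl.get_obs()["time"])
ctrl.job_done()
E
```

```text
clip px [304.84 191.44] [304.82 191.45]
cup 8.42
clip 9.82
org px [(0, 2), (163, 2)] 14.55
the job is handed in; nothing more can be done
```

The page is turned: the blue-tabbed leaf lies flat on the +y wing, and I handed the job in at about 14.6 s of the 48 s. I pushed the tab edge up and over with the shut fingertips, followed the leaf past upright, and pressed it down gently. Then I lifted clear so nothing was touching.

**Last checks**
- **Top leaf:** its top face is at z = 48 mm and its angle is about 3.14 rad, the end stop.
- **Orange-tabbed leaf:** its measured angle did not change during the turn (raw reading about -0.03 throughout).
- **Contact forces:** about 15 N at first contact and at most about 27 N in the final press; most readings in between were under 11 N.
- **Clip:** it is at the same pixel position in the side view before and after. A top-view reading disagreed by about 35 mm, probably because the gripper hid part of the clip.
- **Cup:** it looks undisturbed in the last view. The before-and-after difference was about 8 grey levels, which I took as image noise and did not check further.
- **Shaker:** it was partly hidden behind the gripper in the last view, so I did not measure it at the end.

**What went wrong:** the visible fingertips ended about 32 mm above the reported TCP, so my first push slipped off the tab after raising the leaf a little. I found the offset from the side camera's depth and allowed for it from then on.

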